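Slide tray under the reader head

ROBOT

A 7-joint arm with a two-finger parallel gripper is mounted at the origin on the work surface. World frame = base frame: x ahead of the robot, y to its left, z up, the work surface at z = 0. Lengths are in m, angles in rad, forces in N, time in s.
With the tool pointing down it reaches from about 0.4 to 0.85 m from the base axis. Payload 10.4 kg.
Tool frame: the origin (TCP) lies between the finger pads; the fingertips stand ahead of it and the grasp point (between the pads) lies 6 mm ahead of it (finger_overhang is the z of the fingertips in the tool frame, in m); z points along the fingers, y is the direction in which the jaws open and shut (so a half turn about z gives the same grasp; the last joint's range is limited). The gripper opens to 85 mm and grips with 20 to 120 N. Pads are 22 mm wide; open, the fingers measure 114 mm over their backs; the gripper's body (76 mm by 85 mm) begins 54 mm behind the grasp point. The pads swing forward as they close: fully open they stand 13 mm farther back than shut.
Start: joints at [-1.281, 0.332, -0.065, 1.46, 0.022, 1.35, -0.088], TCP at [0.192, 0.595, 0.256] pointing down, gripper open.
Joint ranges: [-2.6, 2.6], [-0.5, 2.12], [-1.47, 1.34], [0.16, 2.42], [-1.27, 4.41], [0.06, 2.06], [-2.6, 2.6]. Speed limits (rad/s): [2.22, 2.22, 2.79, 2.79, 3.14, 3.14, 3.14].

INTERFACE

Orientations are given as a unit quaternion [x, y, z, w].
In Python, from workcell import * gives the robot as it stands.
- The arm moves only by the shell command python3 -m creep 'ROWS' [FORCE]. ROWS is JSON, a list of rows, each a list of 7 numbers: the turn, a rotation vector about the tool's x, y, z in rad, then the shift along the tool's x, y, z in mm, then the closure in counts, from 0 (fully open) to 255 (shut). In form: [[wx, wy, wz, dx, dy, dz, claw], ...]. A call has 1 to 8 rows; each row shifts and turns the commanded pose from where the row before left it, along the tool's axes as they then stand; what a row does not reach is not made up. A row lasts 1/10 s, in which the tool goes at most 50 mm and 8.59 degrees, less where a joint would pass 70% of its speed; a pose out of reach is approached as far as the arm can. A call is refused whole if a number of a shift passes 50 or a number of a turn 0.15, either way. A call with a gripper value outside its range is refused whole. The fingers move at their own pace and stop on an object; FORCE is the grip in N (left out, the last holds). Time passes only in rows, so rows that do not move let the fingers close. It gives the time, the measured TCP pose, the force and the opening at its end, in the units of the state.
- get_obs(): the state, without advancing time (a new reading comes with each control period).
- camera(name): name is "scene" or "top"; returns (picture, depth): 384x512x3 uint8, blue, green, red; 384x512 float32, m along the optical axis (not along the pixel's ray), 0 where there is no reading.
- camera_model(name): a dict with "camera_matrix" (3x3 intrinsics, pixels), "R" (3x3) and "t" (3): a world point X has camera coordinates R X + t. Camera axes: x right, y down, z forward; pixel columns grow to the right and rows downward; lengths in m; the calibration is good to about 2 mm. A picture is of the moment at which its call begins. camera_model takes no time and is no camera call.
- hand_in(): hands the job in, once; it reports no verdict.
The state is a dict: "clock": time; "joint_pos": joint angles; "joint_velocities": joint speeds; "tau": joint torques, N m; "position": TCP position; "ee_rot": TCP orientation; "ft_force": force on the tool from outside, world axes, zero at the start; "torque": the same for the moment, N m; "grip_width": opening from 0.0 (shut) to 1.0 (fully open).
Only numpy, scipy, OpenCV 4.12 (cv2) and the standard library are available. Lean on these libraries where they do the work, as an engineer would, in place of code of your own. Each camera call takes 0.05 s, during which the arm holds its last target.

TASK

Load the blue slide tray into the slide reader: lay it flat on the loading bed with its tapered nose towards the head, then push it along the channel under the head until the sprung roller has dropped in behind its rear corner, and seat it against the stop inside with a steady push of about 10 N. The stop and roller sit on a carriage whose setting differs from day to day, so find the end by feel and never ram the tray into stop or rails or knock the reader. Keep the tray level, let go of it, and leave the grey tray, the glassware and the bottles where they stand.

Things in the scene. Friction and masses are not known exactly. Their poses are not given: they have to be found in the camera images.
- tray: Blue slide tray to load: rigid frame 110 mm long (x), 60 wide (y), 12 high, about 0.12 kg, with two glass slides in its top. Origin: centre of underside; x to the nose, z up. Its nose tapers over the last 14 mm from 60 to 44 mm wide; the rear corners are cut off 4 mm along x by 8 mm along y, leaving a flat rear edge 44 mm wide. Starts flat on the bench. Grip it across its 60 mm width.
- tray_nose (a point): Middle of the blue tray's front edge, at its top (55 mm ahead of the tray's origin, 12 mm up); a white mark lies just behind it.
- reader: Ivory slide reader, fixed. Origin: centre of its aluminium bed, at bench height; x along the channel the way the tray is pushed, y left, z up. The flat bed is 16 mm above the bench, x -165 to 150 mm, y -65 to 65 mm. From x = -165 to -82 mm it is a bare loading apron; from there guide rails 7 mm high leave a channel 63 mm wide. Trays slide on it easily (friction about 0.25).
- mouth (a point): Point on the bed surface, on the channel's centre line, 55 mm before the reader's origin, where the flared mouth ends: the rails stand 79 mm apart at x = -80 mm (reader frame) and narrow to 63 mm here. The axes are the reader's.
- bridge (a point): Middle of the lower front edge of the reader's head, 50 mm past the reader's origin. The head is a bridge over the bed, x = 50 to 120 mm, underside 16 mm over the bed (4 mm over the tray), top 66 mm over the bed; a camera block, 62 mm wide, stands on it to 150 mm over the bed. The housing on its left begins at x = 35 mm, y = 65 mm and is 135 mm high.
- home_near (a point): Point on the bed, 26.5 mm past the reader's origin: where the tray's origin ends if the carriage is set nearest. Stop and roller catch are on one carriage, locked 0 to 28 mm farther on (not measured). The stop, out of sight under the head, is rubber-buffered (5 N per mm, 5 mm of give). When home, the flat rear edge of the tray, 55 mm behind its origin, is still clear of the head.
- catch (a joint): Sprung roller, 7 mm wide, right (-y) of the channel at x = -28 to 0 mm in the reader's frame. Value: how far it is pushed out, m. 0 with no tray; it stands 8 mm into the tray's path. The nose pushes it out (2 to 3 N of push), it rides at 6 to 8.5 mm on the tray's side, then drops in behind the cut rear corner, draws the tray onto the stop and holds it (1 to 4 mm, 0 while pushed on).
- spare_tray: Grey empty slide tray, same shape and size as the blue one; not to be used. Origin: centre of its underside. The two trays may lie in either place.
- beaker: Glass beaker, 60 mm across, 80 mm high. Origin: centre of its underside. Bystander.
- small_beaker: Small glass beaker, 42 mm across, 55 mm high. Origin: centre of its underside. Bystander.
- reagent_bottle: Glass reagent bottle with blue cap, 66 mm across, 140 mm high. Origin: centre of its underside. Bystander.
- wash_bottle: Pale plastic wash bottle, 68 mm across, 185 mm high. Origin: centre of its underside. Bystander.
- petri_dish: Clear petri dish, 60 mm across, 15 mm high. Origin: centre of its underside. Bystander.
Things that resemble listed ones, but are neither listed nor needed, are in the scene too. Of the things that look like the tray, take the one that is farthest to the robot's left at the start.

How it is judged:
By the outcome, as a careful person would: the job done as asked, in the order asked, and still so for the second after the job is handed in, with the robot touching nothing.
It also fails if it takes over 51 s, if anything falls off the work surface, if the arm or the gripper's body presses on something with over 40 N, if the wrist force passes 120 N, or if a joint passes its speed limit or range.

## Working session

There is one attempt and no reset: what is moved stays moved. The work goes in short steps, Python scripts to look and compute and a shell command to move; the robot and the scene stay as the last step left them, time stands still between calls to the robot, and variables do not carry over. Pictures are saved under pics/ and viewed, and the job is handed in when it is done.

```bash
ls; mkdir -p pics; python3 - <<'E'
from workcell import *
import cv2
print(get_obs())
for n in ("scene","top"):
    p,d=camera(n); cv2.imwrite(f"pics/{n}0.png",p); 
    import numpy as np; np.save(f"pics/{n}0d.npy",d); print(camera_model(n))
E
```

```text
pics
{'clock': 0.0, 'joint_pos': array([-1.280571  ,  0.33287148, -0.06470135,  1.460962  ,  0.0216388 ,
        1.34987808, -0.08852118]), 'joint_velocities': array([-0.00140159, -0.00051198,  0.00015262, -0.00048914,  0.00135252,
        0.0001033 ,  0.00106068]), 'tau': array([ 3.10881924e-04, -6.25451732e+01,  4.93465690e-02, -3.91606164e+01,
        1.62673707e-02,  9.86377301e-03, -2.16138011e-05]), 'position': array([0.19225175, 0.59433817, 0.25550629]), 'ee_rot': array([ 1.55770669e-01,  9.87792991e-01, -7.08654545e-04, -5.94409408e-05]), 'ft_force': array([ 1.18792597,  0.83863797, -0.01652125]), 'torque': array([ 0.00018846, -0.04105033,  0.01446764]), 'grip_width': 0.9997350959136158}
{'camera_matrix': array([[380.85532685,   0.        , 247.58760428],
       [  0.        , 380.85532685, 192.28119033],
       [  0.        ,   0.        ,   1.        ]]), 'R': array([[-0.19147669,  0.98133404,  0.01789329],
       [ 0.71492051,  0.15193882, -0.68249781],
       [-0.67247702, -0.11789015, -0.73066858]]), 't': array([ 0.09880686, -0.31624533,  1.63691802])}
{'camera_matrix': array([[439.95118628,   0.        , 255.41504005],
       [  0.        , 439.95118628, 189.93075477],
       [  0.        ,   0.        ,   1.        ]]), 'R': array([[-0.02774686, -0.99957117, -0.00935839],
       [-0.98716455,  0.02887307, -0.15707479],
       [ 0.15727764,  0.00487994, -0.98754237]]), 't': array([0.00621394, 0.49145301, 1.12806499])}
```

View pics/scene0.png

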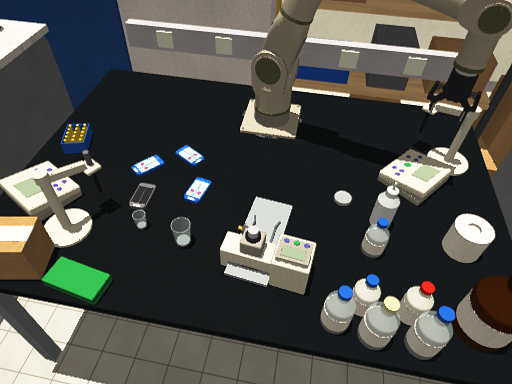

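View pics/top0.png

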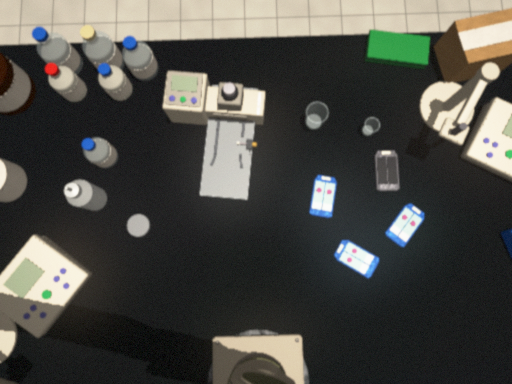

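```bash
python3 - <<'E'
import cv2,numpy as np
p=cv2.imread("pics/top0.png")
a=cv2.resize(p[160:290,290:440],None,fx=4,fy=4,interpolation=cv2.INTER_CUBIC)
b=cv2.resize(p[60:210,155:275],None,fx=4,fy=4,interpolation=cv2.INTER_CUBIC)
h=max(a.shape[0],b.shape[0]);cv2.imwrite("pics/za.png",a);cv2.imwrite("pics/zb.png",b)
E
```

```text
(no output)
```

View pics/za.png

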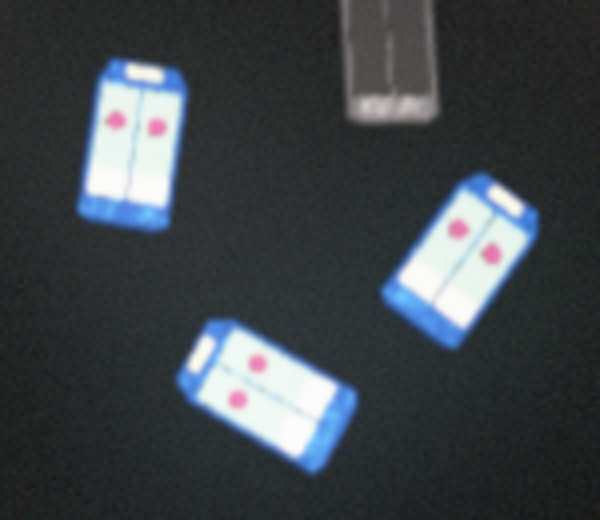

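View pics/zb.png

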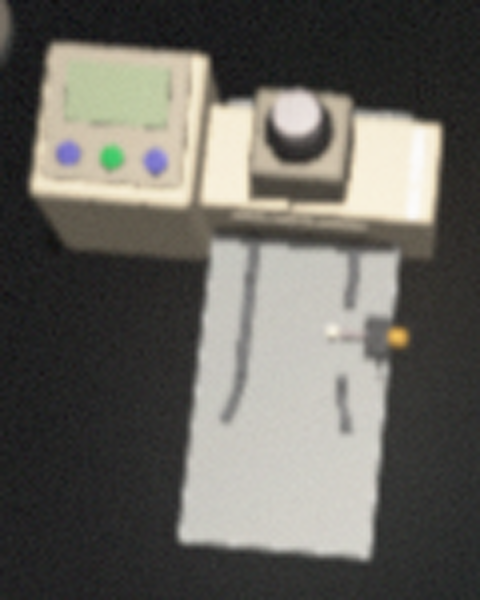

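```bash
cat > h.py <<'E'
import cv2,numpy as np
from workcell import camera_model
M={n:camera_model(n) for n in("scene","top")}
def ray(n,uv,z):
    m=M[n]; uv=np.atleast_2d(np.asarray(uv,float)); K=m["camera_matrix"];R=np.array(m["R"]);t=np.array(m["t"])
    d=np.c_[(uv[:,0]-K[0,2])/K[0,0],(uv[:,1]-K[1,2])/K[1,1],np.ones(len(uv))]@R
    c=-R.T@t
    return (c+d*((z-c[2])/d[:,2])[:,None])[:,:2]
def proj(n,X):
    m=M[n];X=np.atleast_2d(X);c=X@np.array(m["R"]).T+m["t"];q=c@np.array(m["camera_matrix"]).T
    return q[:,:2]/q[:,2:]
def tray(n,p,guess,z=0.012):
    """blue tray near world guess: hull, minAreaRect"""
    hsv=cv2.cvtColor(p,cv2.COLOR_BGR2HSV)
    blue=cv2.inRange(hsv,(95,110,60),(130,255,255))
    blue=cv2.morphologyEx(blue,cv2.MORPH_CLOSE,np.ones((3,3)))
    cs,_=cv2.findContours(blue,cv2.RETR_EXTERNAL,cv2.CHAIN_APPROX_NONE)
    g=proj(n,[*guess,z])[0]
    pts=[c[:,0] for c in cs if len(c)>5 and np.linalg.norm(c[:,0].mean(0)-g)<22]
    h=cv2.convexHull(np.concatenate(pts))[:,0]
    w=ray(n,h,z)
    return h,w,cv2.minAreaRect((w*1000).astype(np.float32))
E
python3 - <<'E'
from h import *
for n in("top","scene"):
    p=cv2.imread(f"pics/{n}0.png")
    g=ray("top",[323,196],.012)[0]
    h,w,r=tray(n,p,g); print(n,g,r, cv2.boxPoints(r).tolist())
    hsv=cv2.cvtColor(p,cv2.COLOR_BGR2HSV)
    # white nose mark etc
    if n=="top":
        for (u,v) in [(145/4+290,72/4+160)]: print("mark",ray(n,[u,v],.012))
        bed=cv2.inRange(hsv,(0,0,120),(180,40,215)); 
        print(hsv[180,225],hsv[90,220],hsv[110,250])
        o=np.array([155,60])
        for nm,q,z in [("rearL",(180,543),.016),("rearR",(370,558),.016),("fl",(212,240),.016),("fr",(400,250),.016),("roller",(333,333),.023),("railL",(250,300),.023),("railL2",(252,255),.023),("railR",(351,280),.023),("railR0",(352,255),.023)]:
            print(nm,ray(n,np.array(q)/4+o,z)*1000)
E
```

```text
top [ 0.47375233 -0.18990085] ((474.91802978515625, -189.8006591796875), (65.3033218383789, 116.76728057861328), 78.6604232788086) [[411.2540283203125, -210.3353271484375], [525.7418823242188, -233.29452514648438], [538.58203125, -169.2659912109375], [424.09417724609375, -146.30679321289062]]
mark [[ 0.52294193 -0.20129651]]
[ 25   7 206] [ 18  45 171] [ 22  27 248]
rearL [[483.53276437 142.47301228]]
rearR [[469.58190065  14.38134596]]
fl [[695.56680309 118.54019938]]
fr [[684.3468356  -11.77855827]]
roller [[624.61127731  35.64872719]]
railL [[649.66259899  92.11580527]]
railL2 [[681.66545136  90.28147644]]
railR [[661.74789957  22.46636072]]
railR0 [[679.54770195  21.36353255]]
scene [ 0.47375233 -0.18990085] ((479.4649963378906, -186.7971954345703), (66.0707778930664, 123.25245666503906), 78.54608917236328) [[412.50592041015625, -206.9369659423828], [533.3037719726562, -231.4123992919922], [546.424072265625, -166.6574249267578], [425.626220703125, -142.18199157714844]]
```

```bash
cat > m.py <<'E'
from h import *
from scipy.ndimage import map_coordinates,gaussian_filter
def edge(g,a,b,n=40,half=4):
    """subpixel max-gradient points on normal profiles to segment a-b; robust line; returns end points"""
    a=np.array(a,float);b=np.array(b,float);d=(b-a)/np.linalg.norm(b-a);nr=np.array([-d[1],d[0]])
    s=np.linspace(-half,half,half*16+1);out=[]
    for t in np.linspace(.06,.94,n):
        q=a+(b-a)*t+s[:,None]*nr
        pr=map_coordinates(g,[q[:,1],q[:,0]],order=3); gr=np.abs(np.gradient(pr)); 
        w=gr*(gr>.5*gr.max()); out.append((t*np.linalg.norm(b-a),(s*w).sum()/w.sum()))
    o=np.array(out)
    for _ in range(4):
        c=np.polyfit(o[:,0],o[:,1],1); r=o[:,1]-np.polyval(c,o[:,0]); o=o[np.abs(r)<max(2*r.std(),.15)]
    L=np.linalg.norm(b-a)
    f=lambda x:a+d*x+nr*np.polyval(c,x)
    return np.array([f(0),f(L)]),r.std()
E
python3 - <<'E'
from m import *
p=cv2.imread("pics/top0.png"); g=gaussian_filter(p.astype(float).mean(2),.7)
o=np.array([155,60])
S={"L":((206,300),(182,530)),"rear":((185,543),(366,558)),"R":((395,275),(372,550))}
for k,(a,b) in S.items():
    e,r=edge(g,np.array(a)/4+o-.375,np.array(b)/4+o-.375); w=ray("top",e,.016)*1000; d=w[1]-w[0]
    print(k,e.round(2).tolist(),round(r,2),w.round(1).tolist(),np.degrees(np.arctan2(d[1],d[0])).round(2))
# rails: dark lines -> enhance
pp=cv2.resize(p[110:200,195:265],None,fx=8,fy=6.5,interpolation=cv2.INTER_CUBIC)
cv2.imwrite("pics/zr.png",cv2.convertScaleAbs(pp,alpha=1.3,beta=-30))
s=cv2.imread("pics/scene0.png"); cv2.imwrite("pics/zs.png",cv2.resize(s[185:300,215:325],None,fx=5,fy=5,interpolation=cv2.INTER_CUBIC))
# tray edges in top
b=p.astype(float)[:,:,0]; b=gaussian_filter(b,.6)
o=np.array([290,160])
S={"L":((101,85),(80,205)),"R":((187,95),(169,220)),"rear":((88,217),(160,230)),"nose":((118,60),(175,68))}
for k,(a,c) in S.items():
    e,r=edge(b,np.array(a)/4+o-.375,np.array(c)/4+o-.375,half=3); w=ray("top",e,.012)*1000; d=w[1]-w[0]
    print(k,e.round(2).tolist(),round(r,2),w.round(1).tolist(),np.degrees(np.arctan2(d[1],d[0])).round(2))
E
```

```text
L [[205.67, 134.58], [199.31, 192.04]] 0.1 [[653.9, 125.4], [493.7, 144.3]] 173.3
rear [[200.89, 195.16], [246.12, 199.21]] 0.14 [[485.1, 140.0], [470.5, 18.1]] -96.82
R [[253.98, 128.43], [247.29, 197.1]] 0.15 [[667.4, -8.5], [476.1, 14.8]] 173.07
L [[313.8, 180.69], [309.1, 210.78]] 0.06 [[516.5, -167.1], [434.7, -150.5]] 168.52
R [[336.35, 183.37], [331.62, 214.59]] 0.07 [[507.3, -227.9], [422.7, -210.4]] 168.33
rear [[311.53, 214.42], [329.56, 217.49]] 0.07 [[424.7, -156.5], [415.0, -204.4]] -101.4
nose [[319.17, 174.33], [333.33, 176.93]] 0.07 [[533.7, -182.6], [525.3, -220.7]] -102.32
```

View pics/zr.png

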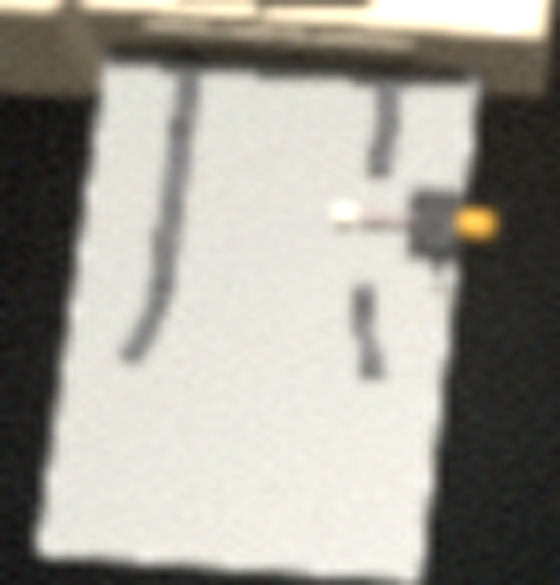

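View pics/zs.png

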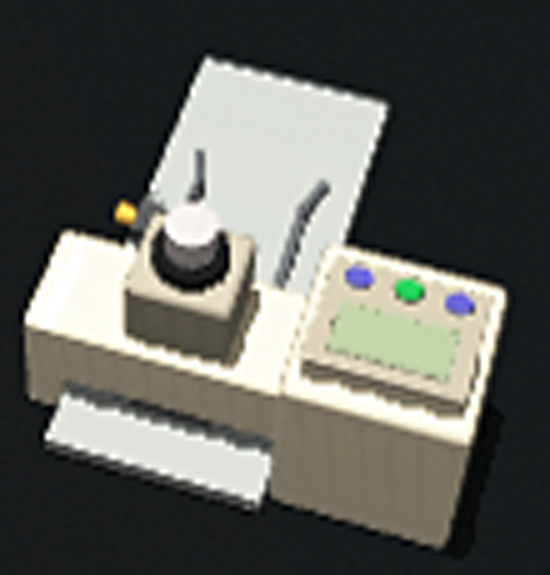

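```bash
cat > go.py <<'E'
import sys,numpy as np
from workcell import *
from scipy.spatial.transform import Rotation as Ro
# args: x y z(mm TCP) yaw(deg of tray/reader x axis; tool x = -that)
x,y,z,yaw=map(float,sys.argv[1:5])
o=get_obs(); R=Ro.from_quat(o["ee_rot"]); a=np.radians(yaw); c,s=np.cos(a),np.sin(a)
T=Ro.from_matrix(np.array([[-c,-s,0],[-s,c,0],[0,0,-1]]).T.T)
T=Ro.from_matrix(np.column_stack([[-c,-s,0],[-s,c,0],[0,0,-1]]))
print("clock",round(o["clock"],2),"pos",(o["position"]*1000).round(1),"f",o["ft_force"].round(2),"grip",round(o["grip_width"],3))
print("turn (tool)",(R.inv()*T).as_rotvec().round(4)," shift after turn mm",T.inv().apply(np.array([x,y,z])-o["position"]*1000).round(1))
E
python3 -c "
import workcell;print([n for n in dir(workcell) if n[0]!='_']); print(getattr(workcell,'finger_overhang',None))"
python3 go.py 400 200 256 -11.6
```

```text
['MotionError', 'camera', 'camera_model', 'finger_overhang', 'get_obs', 'hand_in']
0.025
clock 0.1 pos [192.2 594.4 255.6] f [-0.07  0.17  0.68] grip 0.999
turn (tool) [-0.0013 -0.     -0.1104]  shift after turn mm [-282.8 -344.6   -0.4]
```

```bash
python3 -m creep '[[0,0,-0.11,0,0,0,0],[0,0,0,-31,-38,0,0],[0,0,0,-31,-38,0,0],[0,0,0,-31,-38,0,0],[0,0,0,-31,-38,0,0],[0,0,0,-31,-38,0,0],[0,0,0,-31,-38,0,0],[0,0,0,-31,-38,0,0]]' 30; python3 go.py 475 -190 150 -11.6
```

```text
clock: 0.9
position: [0.3518, 0.2884, 0.2562]
ee_rot: [0.101, 0.995, 0.0, -0.0]
ft_force: [0.8, -0.0, -0.8]
grip_width: 0.999
clock 0.9 pos [351.8 288.4 256.2] f [ 0.81 -0.04 -0.77] grip 0.999
turn (tool) [ 0.0002 -0.0002 -0.0003]  shift after turn mm [-216.9 -443.8  106.2]
```

```bash
python3 -m creep '[[0,0,0,-21,-43,0,0],[0,0,0,-21,-43,0,0],[0,0,0,-21,-43,0,0],[0,0,0,-21,-43,0,0],[0,0,0,-21,-43,0,0],[0,0,0,-21,-43,0,0],[0,0,0,-21,-43,0,0],[0,0,0,-21,-43,0,0]]'; python3 go.py 475 -190 150 -11.6
```

```text
clock: 1.7
position: [0.4464, -0.0824, 0.2563]
ee_rot: [0.101, 0.995, 0.0, 0.0]
ft_force: [1.5, 0.9, -0.4]
grip_width: 1.001
clock 1.7 pos [446.4 -82.4 256.3] f [ 1.52  0.91 -0.36] grip 1.001
turn (tool) [ 0.0006  0.0003 -0.0002]  shift after turn mm [-49.6 -99.7 106.3]
```

```bash
python3 -m creep '[[0,0,0,-15,-25,25,40],[0,0,0,-12,-25,25,40],[0,0,0,-11,-25,25,40],[0,0,0,-11,-23,25,40],[0,0,0,0,0,0,40],[0,0,0,0,0,0,40],[0,0,0,0,0,0,40]]'; python3 go.py 475 -190 60 -11.6
python3 - <<'E'
from workcell import *
import cv2
for n in("top","scene"):
    p,d=camera(n);cv2.imwrite(f"pics/{n}1.png",p)
    import numpy as np;np.save(f"pics/{n}1d.npy",d)
    c=p[130:280,260:420] if n=="top" else p[130:240,130:260]
    cv2.imwrite(f"pics/{n}1z.png",cv2.resize(c,None,fx=4,fy=4,interpolation=cv2.INTER_CUBIC))
E
```

```text
clock: 2.4
position: [0.4752, -0.1854, 0.1569]
ee_rot: [0.101, 0.995, 0.0, 0.0]
ft_force: [0.9, 0.4, -0.0]
grip_width: 0.847
clock 2.4 pos [ 475.2 -185.4  156.9] f [ 0.89  0.45 -0.04] grip 0.847
turn (tool) [0.0007 0.0007 0.0006]  shift after turn mm [-0.7 -4.6 96.9]
```

View pics/top1z.png

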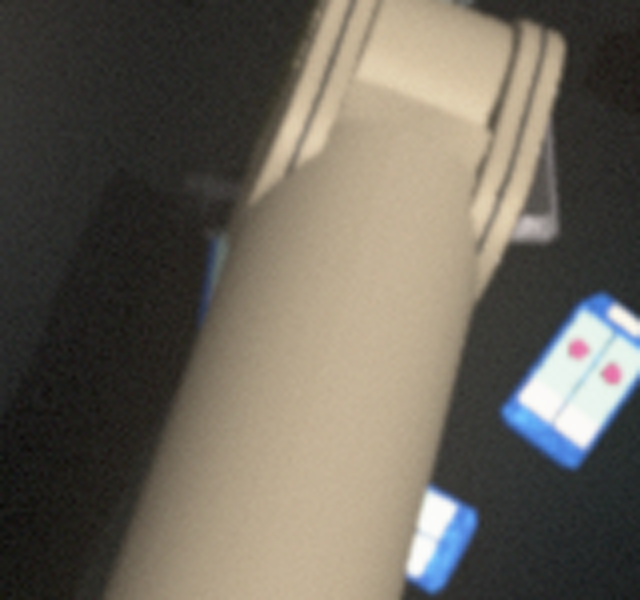

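View pics/scene1z.png

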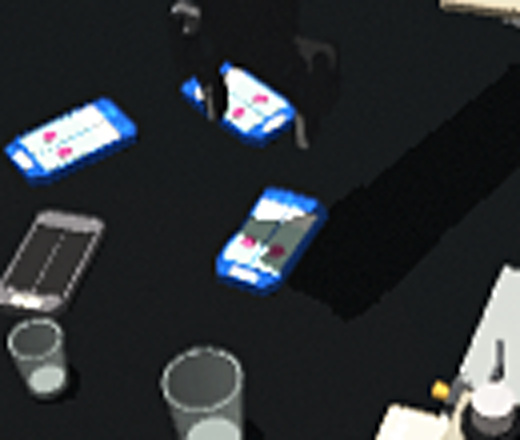

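```bash
python3 - <<'E'
from h import *
for sx in(-11,0,11):
  for s in(36,-36):
    for z in(.13,.14,.15):
        X=[.4752+s*.0002+sx*.00098,-.1854+s*.00098-sx*.0002,z]
        print(sx,s,z,((proj("scene",X)[0]-130)*4+1.5).round(0))
E
```

```text
-11 36 0.13 [307. 140.]
-11 36 0.14 [306. 131.]
-11 36 0.15 [306. 122.]
-11 -36 0.13 [229. 116.]
-11 -36 0.14 [228. 107.]
-11 -36 0.15 [227.  98.]
0 36 0.13 [301. 148.]
0 36 0.14 [300. 139.]
0 36 0.15 [299. 130.]
0 -36 0.13 [223. 124.]
0 -36 0.14 [221. 115.]
0 -36 0.15 [220. 106.]
11 36 0.13 [295. 157.]
11 36 0.14 [294. 148.]
11 36 0.15 [293. 139.]
11 -36 0.13 [216. 133.]
11 -36 0.14 [215. 124.]
11 -36 0.15 [213. 114.]
```

```bash
python3 -m creep '[[0,0,0,0,-4,30,40],[0,0,0,0,0,35,40],[0,0,0,0,0,35,40],[0,0,0,0,0,20,40],[0,0,0,0,0,3,40],[0,0,0,0,0,0,40],[0,0,0,0,0,0,40]]'; python3 go.py 475 -190 20 -11.6
python3 - <<'E'
from workcell import *
import cv2
p,d=camera("scene");cv2.imwrite("pics/scene2z.png",cv2.resize(p[130:230,130:260],None,fx=6,fy=6,interpolation=cv2.INTER_CUBIC))
E
```

```text
clock: 3.2
position: [0.4751, -0.1901, 0.0348]
ee_rot: [0.101, 0.995, 0.0, 0.001]
ft_force: [0.8, 1.2, -0.7]
grip_width: 0.845
clock 3.2 pos [ 475.1 -190.1   34.8] f [ 0.77  1.23 -0.72] grip 0.845
turn (tool) [0.0005 0.0024 0.0001]  shift after turn mm [ 0.1  0.1 14.8]
```

View pics/scene2z.png

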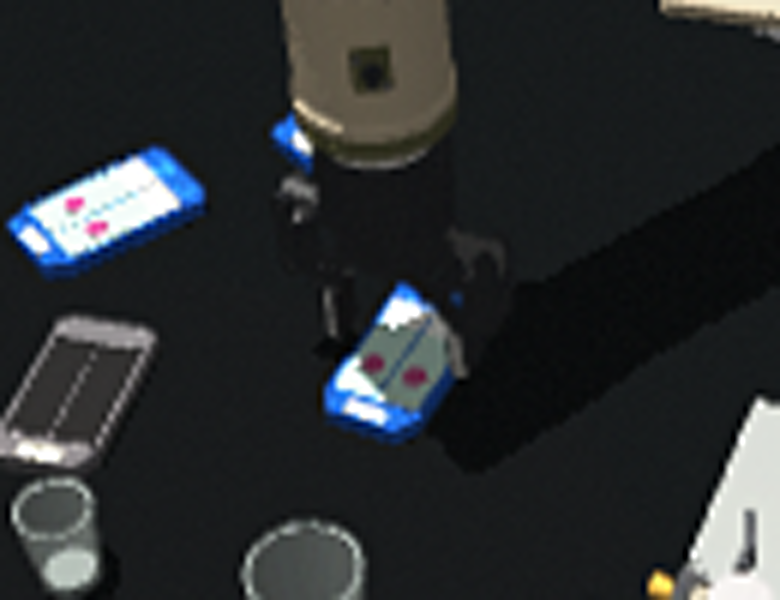

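```bash
for i in 1; do python3 -m creep '[[0,0,0,0,0,3,40],[0,0,0,0,0,3,40],[0,0,0,0,0,2,40],[0,0,0,0,0,1,40],[0,0,0,0,0,0,40],[0,0,0,0,0,0,40]]'; done; python3 go.py 475 -190 20 -11.6
```

```text
clock: 3.85
position: [0.474, -0.1901, 0.0242]
ee_rot: [0.101, 0.995, 0.0, -0.0]
ft_force: [0.5, 0.3, -0.3]
grip_width: 0.845
clock 3.85 pos [ 474.  -190.1   24.2] f [ 0.47  0.31 -0.3 ] grip 0.845
turn (tool) [ 0.     -0.0001 -0.0004]  shift after turn mm [-1.   0.3  4.2]
```

```bash
python3 -m creep '[[0,0,0,0,0,1,40],[0,0,0,0,0,1,40],[0,0,0,0,0,1,40],[0,0,0,0,0,0,40],[0,0,0,0,0,0,40]]'; python3 go.py 475 -190 20 -11.6
```

```text
clock: 4.35
position: [0.474, -0.1901, 0.0212]
ee_rot: [0.101, 0.995, 0.0, -0.0]
ft_force: [-0.8, 0.0, 0.1]
grip_width: 0.845
clock 4.35 pos [ 474.  -190.1   21.2] f [-0.76  0.03  0.11] grip 0.845
turn (tool) [ 0.     -0.0001 -0.0004]  shift after turn mm [-1.   0.3  1.2]
```

```bash
python3 -m creep '[[0,0,0,0,0,0,60],[0,0,0,0,0,0,80],[0,0,0,0,0,0,90],[0,0,0,0,0,0,110],[0,0,0,0,0,0,110],[0,0,0,0,0,0,110]]' 30; python3 go.py 475 -190 20 -11.6
```

```text
clock: 4.95
position: [0.4741, -0.1901, 0.0215]
ee_rot: [0.101, 0.995, 0.0, 0.0]
ft_force: [-2.0, 0.6, 5.3]
grip_width: 0.691
clock 4.95 pos [ 474.1 -190.1   21.5] f [-2.04  0.63  5.32] grip 0.691
turn (tool) [ 0.0002  0.0002 -0.0003]  shift after turn mm [-0.8  0.3  1.5]
```

```bash
python3 -m creep '[[0,0,0,0,0,-3,110],[0,0,0,0,0,-10,110],[0,0,0,0,0,-20,110],[0,0,0,0,0,-25,110],[0,0,0,0,0,-10,110],[0,0,0,0,0,0,110]]'; python3 go.py 535.5 73.3 89 -6.8
```

```text
clock: 5.55
position: [0.4749, -0.1902, 0.0906]
ee_rot: [0.101, 0.995, 0.0, 0.001]
ft_force: [0.5, 0.4, -1.8]
grip_width: 0.69
clock 5.55 pos [ 474.9 -190.2   90.6] f [ 0.47  0.38 -1.79] grip 0.69
turn (tool) [ 0.0007  0.0028 -0.0839]  shift after turn mm [-28.9 268.8   1.6]
```

```bash
python3 - <<'E'
from workcell import *
import cv2
p,d=camera("scene");cv2.imwrite("pics/scene3z.png",cv2.resize(p[130:230,130:260],None,fx=6,fy=6,interpolation=cv2.INTER_CUBIC))
E
```

```text
(no output)
```

View pics/scene3z.png

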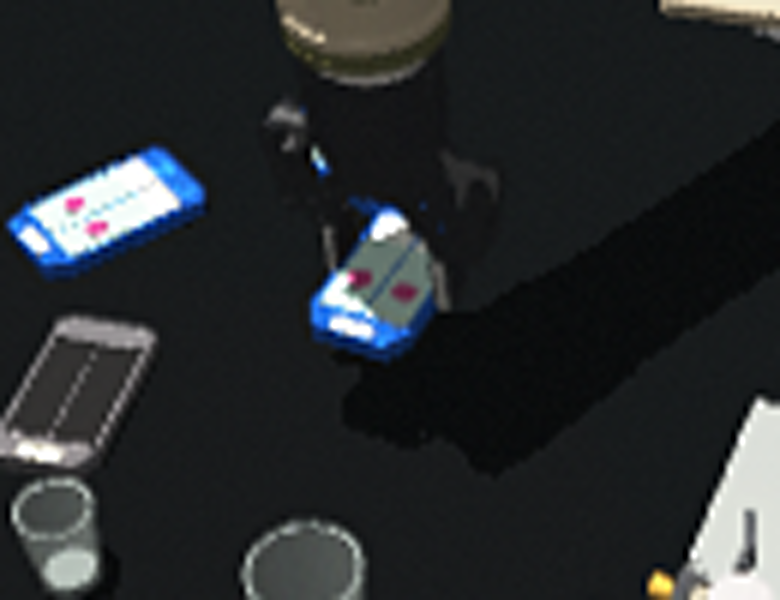

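```bash
python3 -m creep '[[0,0,-0.084,0,0,0,110],[0,0,0,-3,30,0,110],[0,0,0,-4,40,0,110],[0,0,0,-4,40,0,110],[0,0,0,-4,40,0,110],[0,0,0,-4,40,0,110],[0,0,0,-4,40,0,110],[0,0,0,-3,25,0,110]]'; python3 -m creep '[[0,0,0,-2,13,0,110],[0,0,0,0,0,0,110],[0,0,0,0,0,0,110]]'; python3 go.py 535.5 73.3 89 -6.8
```

```text
clock: 6.4
position: [0.5295, 0.0636, 0.0879]
ee_rot: [0.058, 0.998, 0.0, -0.001]
ft_force: [-0.3, -0.6, -1.1]
grip_width: 0.692
clock: 6.7
position: [0.5331, 0.0709, 0.0887]
ee_rot: [0.06, 0.998, -0.001, -0.0]
ft_force: [-0.3, -0.4, -1.1]
grip_width: 0.695
clock 6.7 pos [533.1  70.9  88.7] f [-0.27 -0.43 -1.07] grip 0.695
turn (tool) [-0.0012 -0.0009 -0.0016]  shift after turn mm [-2.1  2.7 -0.3]
```

```bash
python3 - <<'E'
from workcell import *
import cv2
for n in("top","scene"):
    p,d=camera(n);cv2.imwrite(f"pics/{n}4.png",p)
    c=p[80:230,155:315] if n=="top" else p[165:305,200:340]
    cv2.imwrite(f"pics/{n}4z.png",cv2.resize(c,None,fx=4,fy=4,interpolation=cv2.INTER_CUBIC))
E
```

```text
(no output)
```

View pics/top4z.png

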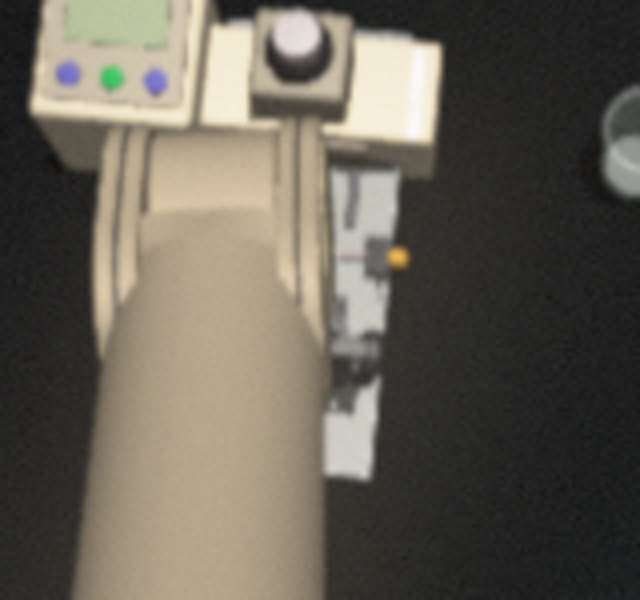

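View pics/scene4z.png

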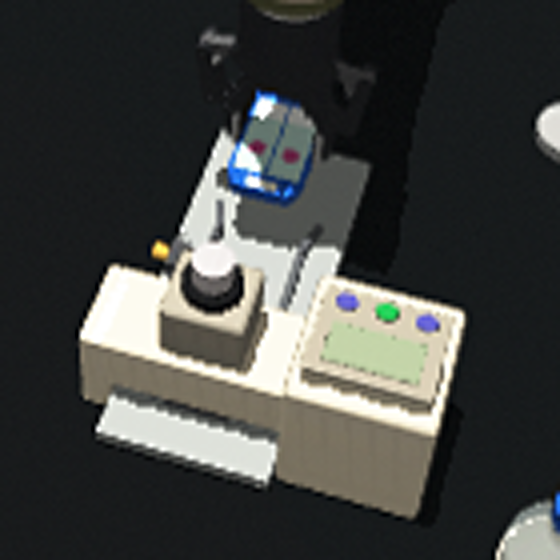

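```bash
python3 -m creep '[[0,0,0,-2,2.5,0,110],[0,0,0,0,0,15,110],[0,0,0,0,0,20,110],[0,0,0,0,0,10,110],[0,0,0,0,0,0,110],[0,0,0,0,0,0,110]]'; python3 go.py 535.5 73.3 38 -6.8
```

```text
clock: 7.4
position: [0.5359, 0.0746, 0.0443]
ee_rot: [0.06, 0.998, -0.0, -0.0]
ft_force: [0.2, 0.2, -0.1]
grip_width: 0.691
clock 7.4 pos [535.9  74.6  44.3] f [ 0.21  0.23 -0.14] grip 0.691
turn (tool) [-0.0003 -0.0002 -0.0005]  shift after turn mm [ 0.3 -1.4  6.3]
```

```bash
python3 -m creep '[[0,0,0,0,-1.3,2,110],[0,0,0,0,0,2,110],[0,0,0,0,0,1,110],[0,0,0,0,0,0,110],[0,0,0,0,0,0,110]]'; python3 -m creep '[[0,0,0,0,0,1,110],[0,0,0,0,0,0.5,110],[0,0,0,0,0,0,110],[0,0,0,0,0,0,110]]'; python3 go.py 535.5 73.3 38 -6.8
python3 - <<'E'
from workcell import *
import cv2
p,d=camera("scene");cv2.imwrite("pics/scene5.png",p);cv2.imwrite("pics/scene5z.png",cv2.resize(p[165:265,210:320],None,fx=6,fy=6,interpolation=cv2.INTER_CUBIC))
E
```

```text
clock: 7.9
position: [0.5358, 0.0737, 0.0394]
ee_rot: [0.059, 0.998, 0.0, 0.0]
ft_force: [0.1, -0.2, -2.4]
grip_width: 0.69
clock: 8.3
position: [0.5357, 0.0736, 0.0378]
ee_rot: [0.059, 0.998, 0.0, -0.0]
ft_force: [-0.6, 0.4, -1.6]
grip_width: 0.698
clock 8.3 pos [535.7  73.6  37.8] f [-0.59  0.39 -1.56] grip 0.698
turn (tool) [ 0.0001 -0.     -0.0001]  shift after turn mm [ 0.2 -0.4 -0.2]
```

View pics/scene5z.png

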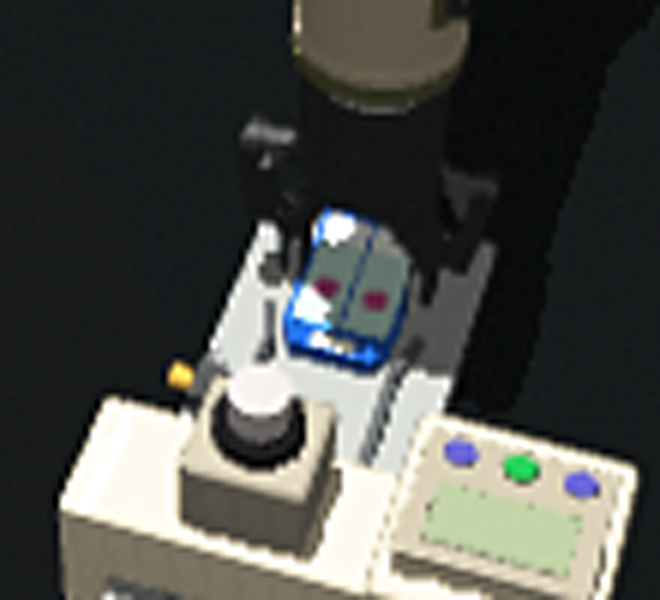

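```bash
python3 -m creep '[[0,0,0,0,0,0.5,110],[0,0,0,0,0,0.5,110],[0,0,0,0,0,0,110]]'; python3 go.py 535.5 73.3 38 -6.8
```

```text
clock: 8.65
position: [0.5363, 0.0737, 0.0375]
ee_rot: [0.059, 0.998, 0.0, 0.001]
ft_force: [-0.6, 0.6, 5.4]
grip_width: 0.691
clock 8.65 pos [536.3  73.7  37.5] f [-0.56  0.58  5.36] grip 0.691
turn (tool) [ 0.0007  0.001  -0.0002]  shift after turn mm [ 0.8 -0.5 -0.5]
```

```bash
python3 -m creep '[[0,0,0,0,0,0,90],[0,0,0,0,0,0,70],[0,0,0,0,0,0,40],[0,0,0,0,0,0,40],[0,0,0,0,0,-15,40],[0,0,0,0,0,-25,40],[0,0,0,0,0,-30,40],[0,0,0,0,0,-30,40]]';  python3 -m creep '[[0,0,0,25,-40,0,255],[0,0,0,25,-40,0,255],[0,0,0,25,-40,0,255],[0,0,0,25,-40,0,255],[0,0,0,5,-10,0,255],[0,0,0,0,0,0,255]]'; python3 go.py 475 80 130 -6.8
python3 - <<'E'
from workcell import *
import cv2
for n in("top","scene"):
    p,d=camera(n);cv2.imwrite(f"pics/{n}6.png",p)
    c=p[80:220,175:295] if n=="top" else p[165:265,210:320]
    cv2.imwrite(f"pics/{n}6z.png",cv2.resize(c,None,fx=4,fy=4,interpolation=cv2.INTER_CUBIC))
E
```

```text
clock: 9.45
position: [0.5356, 0.0733, 0.1388]
ee_rot: [0.06, 0.998, -0.0, 0.0]
ft_force: [0.5, 1.1, -0.1]
grip_width: 0.843
clock: 10.05
position: [0.4109, -0.0839, 0.1376]
ee_rot: [0.061, 0.998, 0.001, 0.001]
ft_force: [-0.1, -1.0, 0.5]
grip_width: 0.0
clock 10.05 pos [410.9 -83.9 137.6] f [-0.05 -1.03  0.51] grip 0.0
turn (tool) [ 0.0023  0.0011 -0.0033]  shift after turn mm [-44.3 170.3   7.6]
```

View pics/top6z.png

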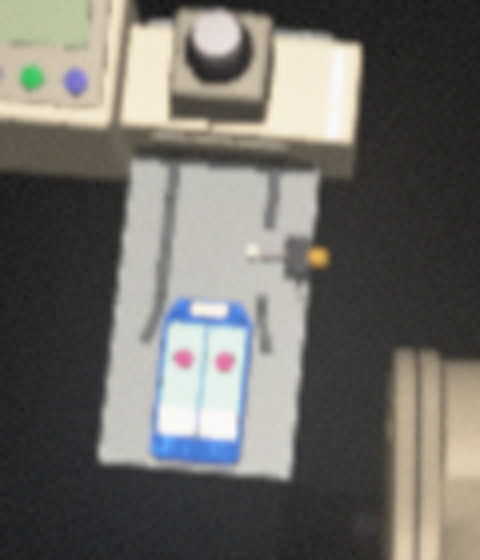

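View pics/scene6z.png

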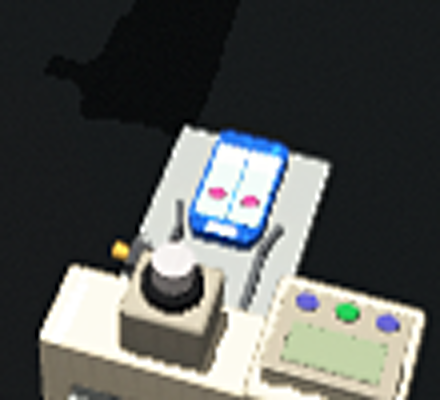

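Tray lies flat on the apron with its nose in the flare (top crop about (200,380)), gripper clear. I'll measure its pose against the bed.

```bash
python3 - <<'E'
from m import *
p=cv2.imread("pics/top6.png"); o=np.array([175,80])
sat=cv2.cvtColor(p,cv2.COLOR_BGR2HSV)[:,:,1].astype(float)
r=gaussian_filter(p.astype(float)[:,:,2],.6); sat=gaussian_filter(sat,.6); g=gaussian_filter(p.astype(float).mean(2),.7)
a=np.radians(-6.8);u=np.array([np.cos(a),np.sin(a)]);n=np.array([-u[1],u[0]])
def run(img,S,z,half):
  for k,(A,c) in S.items():
    e,s=edge(img,np.array(A)/4+o-.375,np.array(c)/4+o-.375,half=half); w=ray("top",e,z)*1000; d=w[1]-w[0]; mid=w.mean(0)
    print(k,round(s,2),"u",(mid@u).round(1),"n",(mid@n).round(1),"ang",np.degrees(np.arctan2(d[1],d[0])).round(2))
print("tray");run(sat,{"L":((164,330),(152,450)),"R":((253,335),(241,455)),"rear":((165,459),(228,464)),"nose":((180,299),(240,303))},.028,2)
print("bed");run(g,{"L":((130,180),(100,455)),"rear":((105,465),(285,478)),"R":((318,190),(293,470))},.016,4)
E
```

```text
tray
L 0.06 u 515.7 n 164.7 ang 173.24
R 0.06 u 517.6 n 106.2 ang 172.93
rear 0.07 u 469.4 n 133.8 ang -96.69
nose 0.21 u 580.1 n 135.9 ang -97.68
bed
L 0.12 u 566.4 n 201.8 ang 173.24
rear 0.23 u 464.6 n 135.4 ang -96.8
R 0.16 u 569.3 n 70.9 ang 173.09
```

```bash
python3 go.py 457.9 82.2 45 -6.8; python3 -m creep '[[0,0,0,-6,30,10,255],[0,0,0,-6,35,10,255],[0,0,0,-6,35,10,255],[0,0,0,-6,35,10,255],[0,0,0,-3,34,10,255],[0,0,0,0,0,15,255],[0,0,0,0,0,0,255],[0,0,0,0,0,0,255]]';python3 go.py 457.9 82.2 45 -6.8
```

```text
clock 10.15 pos [412.2 -82.  137.5] f [-0.79  0.59 -0.01] grip 0.001
turn (tool) [0.0008 0.0013 0.0002]  shift after turn mm [-25.9 168.4  92.5]
clock: 10.95
position: [0.4582, 0.0821, 0.0717]
ee_rot: [0.059, 0.998, -0.001, -0.0]
ft_force: [-0.5, 0.1, 0.1]
grip_width: -0.001
clock 10.95 pos [458.2  82.1  71.7] f [-0.49  0.11  0.07] grip -0.001
turn (tool) [-0.0012 -0.0007  0.0006]  shift after turn mm [ 0.3  0.  26.7]
```

```bash
cat > f.py <<'E'
import numpy as np
from workcell import *
a=np.radians(-6.8);u=np.array([np.cos(a),np.sin(a)]);n=np.array([-u[1],u[0]])
o=get_obs();P=o["position"]*1000;F=o["ft_force"]
print("t %.2f u %.1f n %.1f z %.1f | Fu %.1f Fn %.1f Fz %.1f | pushed tray origin x~%.1f (reader)"%(o["clock"],P[:2]@u,P[:2]@n,P[2],F[:2]@u,F[:2]@n,F[2],P[:2]@u+11+55-630))
E
python3 -m creep '[[0,0,0,0,0,12,255],[0,0,0,0,0,12,255],[0,0,0,0,0,2,255],[0,0,0,-5,0,0,255],[0,0,0,-3,0,0,255],[0,0,0,-3,0,0,255],[0,0,0,0,0,0,255]]'; python3 f.py;  python3 -m creep '[[0,0,0,-4,0,0,255],[0,0,0,-5,0,0,255],[0,0,0,-5,0,0,255],[0,0,0,-6,0,0,255],[0,0,0,0,0,0,255]]' ; python3 f.py
python3 - <<'E'
from workcell import *
import cv2
p,d=camera("scene");cv2.imwrite("pics/scene7z.png",cv2.resize(p[165:265,210:320],None,fx=6,fy=6,interpolation=cv2.INTER_CUBIC))
E
```

```text
clock: 11.65
position: [0.4698, 0.0805, 0.0461]
ee_rot: [0.06, 0.998, 0.0, 0.0]
ft_force: [-0.4, -0.1, 0.2]
grip_width: 0.003
t 11.65 u 457.0 n 135.6 z 46.1 | Fu -0.4 Fn -0.1 Fz 0.2 | pushed tray origin x~-107.0 (reader)
clock: 12.15
position: [0.4899, 0.078, 0.0459]
ee_rot: [0.059, 0.998, -0.0, 0.0]
ft_force: [0.2, -0.3, -0.6]
grip_width: -0.003
t 12.15 u 477.2 n 135.5 z 45.9 | Fu 0.2 Fn -0.3 Fz -0.6 | pushed tray origin x~-86.8 (reader)
```

View pics/scene7z.png

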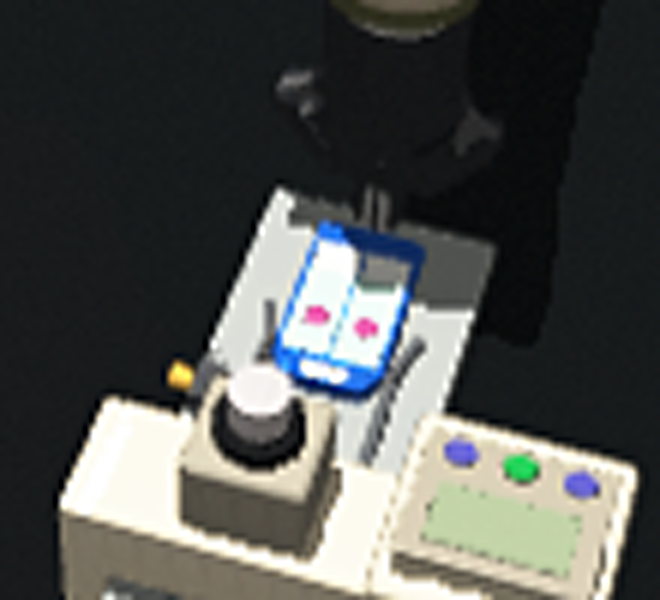

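```bash
python3 -m creep '[[0,0,0,-3,0,0,255],[0,0,0,-3,0,0,255],[0,0,0,-3,0,0,255],[0,0,0,-3,0,0,255]]' >/dev/null; python3 f.py; python3 -m creep '[[0,0,0,-3,0,0,255],[0,0,0,-3,0,0,255],[0,0,0,-3,0,0,255],[0,0,0,-3,0,0,255]]' >/dev/null; python3 f.py; python3 -m creep '[[0,0,0,-3,0,0,255],[0,0,0,-3,0,0,255],[0,0,0,-3,0,0,255],[0,0,0,-3,0,0,255]]' >/dev/null; python3 f.py;
python3 - <<'E'
from workcell import *
import cv2
for n in("top","scene"):
    p,d=camera(n)
    c=p[80:220,175:295] if n=="top" else p[165:265,210:320]
    cv2.imwrite(f"pics/{n}8z.png",cv2.resize(c,None,fx=4,fy=4,interpolation=cv2.INTER_CUBIC))
E
```

```text
t 12.60 u 488.5 n 135.6 z 45.8 | Fu -0.9 Fn -0.1 Fz -0.0 | pushed tray origin x~-75.5 (reader)
t 13.00 u 500.3 n 135.6 z 45.7 | Fu -0.6 Fn -0.1 Fz 1.9 | pushed tray origin x~-63.7 (reader)
t 13.40 u 512.5 n 135.5 z 45.8 | Fu 0.0 Fn 0.4 Fz -0.4 | pushed tray origin x~-51.5 (reader)
```

View pics/scene8z.png

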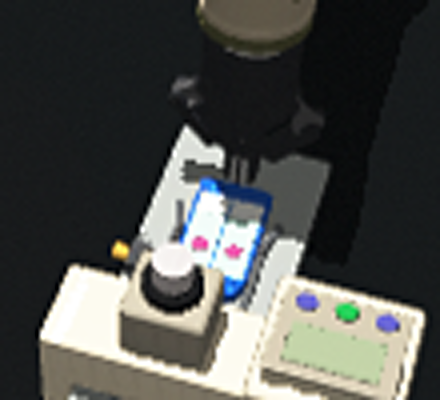

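View pics/top8z.png

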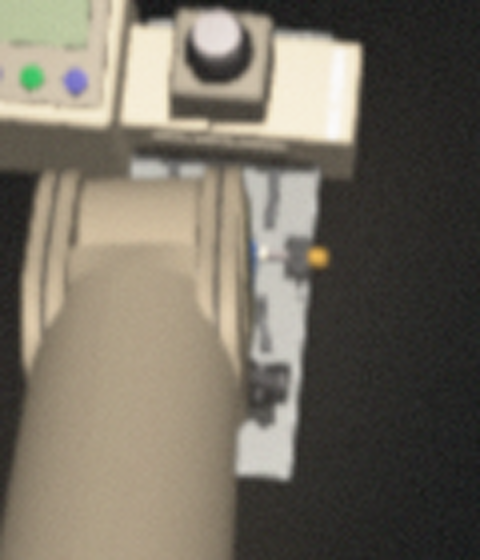

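```bash
for i in 1; do python3 -m creep '[[0,0,0,-3,0,0,255],[0,0,0,-3,0,0,255],[0,0,0,-3,0,0,255]]' >/dev/null; python3 f.py; done; python3 -m creep '[[0,0,0,-3,0,0,255],[0,0,0,-3,0,0,255],[0,0,0,-3,0,0,255]]' >/dev/null; python3 f.py; python3 -m creep '[[0,0,0,-3,0,0,255],[0,0,0,-3,0,0,255],[0,0,0,-3,0,0,255]]' >/dev/null; python3 f.py; python3 -m creep '[[0,0,0,-3,0,0,255],[0,0,0,-3,0,0,255],[0,0,0,-3,0,0,255],[0,0,0,-3,0,0,255]]' >/dev/null; python3 f.py
```

```text
t 13.80 u 521.5 n 135.6 z 45.8 | Fu -0.6 Fn 0.8 Fz -0.5 | pushed tray origin x~-42.5 (reader)
t 14.10 u 530.5 n 135.6 z 45.8 | Fu -1.9 Fn 0.8 Fz 0.2 | pushed tray origin x~-33.5 (reader)
t 14.40 u 539.5 n 135.6 z 45.8 | Fu -0.5 Fn 0.1 Fz -0.0 | pushed tray origin x~-24.5 (reader)
t 14.80 u 551.5 n 135.6 z 45.8 | Fu -0.5 Fn 0.3 Fz -0.2 | pushed tray origin x~-12.5 (reader)
```

```bash
python3 -m creep '[[0,0,0,-3,0,0,255],[0,0,0,-3,0,0,255],[0,0,0,-3,0,0,255],[0,0,0,-3,0,0,255]]' >/dev/null; python3 f.py; python3 -m creep '[[0,0,0,-3,0,0,255],[0,0,0,-3,0,0,255],[0,0,0,-3,0,0,255],[0,0,0,-3,0,0,255]]' >/dev/null; python3 f.py; python3 -m creep '[[0,0,0,-2,0,0,255],[0,0,0,-2,0,0,255],[0,0,0,-1,0,0,255]]' >/dev/null; python3 f.py
python3 - <<'E'
from workcell import *
import cv2
for n in("top","scene"):
    p,d=camera(n)
    c=p[80:220,175:295] if n=="top" else p[165:265,210:320]
    cv2.imwrite(f"pics/{n}9z.png",cv2.resize(c,None,fx=4,fy=4,interpolation=cv2.INTER_CUBIC))
E
```

```text
t 15.20 u 563.5 n 135.6 z 45.8 | Fu -0.7 Fn 1.2 Fz -0.1 | pushed tray origin x~-0.5 (reader)
t 15.60 u 575.5 n 135.6 z 45.8 | Fu -1.4 Fn 0.9 Fz 0.8 | pushed tray origin x~11.5 (reader)
t 15.90 u 580.4 n 135.5 z 45.8 | Fu -0.3 Fn -0.0 Fz 0.3 | pushed tray origin x~16.4 (reader)
```

View pics/scene9z.png

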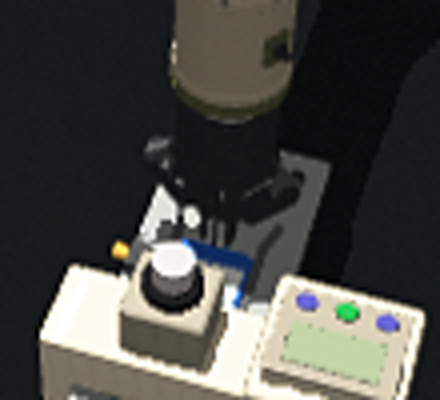

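View pics/top9z.png

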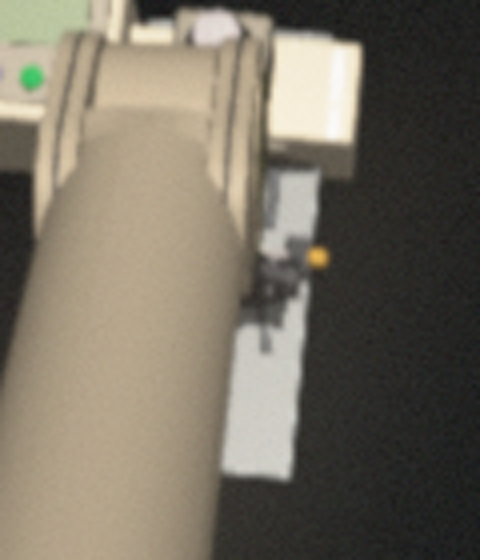

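```bash
for i in 1; do python3 -m creep '[[0,0,0,-1.5,0,0,255],[0,0,0,-1.5,0,0,255],[0,0,0,-1,0,0,255]]' >/dev/null; python3 f.py; python3 -m creep '[[0,0,0,-1,0,0,255],[0,0,0,-1,0,0,255],[0,0,0,-1,0,0,255]]' >/dev/null; python3 f.py;  python3 -m creep '[[0,0,0,-1,0,0,255],[0,0,0,-1,0,0,255],[0,0,0,-1,0,0,255]]' >/dev/null; python3 f.py; done
```

```text
t 16.30 u 584.3 n 135.5 z 45.8 | Fu -1.2 Fn -0.3 Fz 1.0 | pushed tray origin x~20.3 (reader)
t 16.60 u 587.3 n 135.5 z 45.8 | Fu -1.1 Fn -0.8 Fz 0.2 | pushed tray origin x~23.3 (reader)
t 16.90 u 590.3 n 135.5 z 45.8 | Fu -1.1 Fn -1.3 Fz -0.4 | pushed tray origin x~26.3 (reader)
```

```bash
python3 -m creep '[[0,0,0,-1,0,0,255],[0,0,0,-1,0,0,255]]' >/dev/null; python3 f.py; python3 -m creep '[[0,0,0,-1,0,0,255],[0,0,0,-1,0,0,255]]' >/dev/null; python3 f.py;  python3 -m creep '[[0,0,0,-1,0,0,255],[0,0,0,-1,0,0,255]]' >/dev/null; python3 f.py;python3 -m creep '[[0,0,0,-1,0,0,255],[0,0,0,-1,0,0,255]]' >/dev/null; python3 f.py
```

```text
t 17.10 u 592.3 n 135.5 z 45.8 | Fu -1.2 Fn -0.1 Fz 0.2 | pushed tray origin x~28.3 (reader)
t 17.30 u 594.3 n 135.6 z 45.8 | Fu -1.3 Fn -0.4 Fz -1.7 | pushed tray origin x~30.3 (reader)
t 17.50 u 596.3 n 135.6 z 45.8 | Fu -0.2 Fn -0.1 Fz -0.4 | pushed tray origin x~32.3 (reader)
t 17.70 u 598.3 n 135.6 z 45.8 | Fu -0.5 Fn -0.7 Fz 0.7 | pushed tray origin x~34.3 (reader)
```

```bash
python3 -m creep '[[0,0,0,-1,0,0,255],[0,0,0,0,0,0,255]]' >/dev/null; python3 f.py; python3 -m creep '[[0,0,0,-1,0,0,255],[0,0,0,0,0,0,255]]' >/dev/null; python3 f.py;  python3 -m creep '[[0,0,0,-1,0,0,255],[0,0,0,0,0,0,255]]' >/dev/null; python3 f.py;python3 -m creep '[[0,0,0,-1,0,0,255],[0,0,0,0,0,0,255]]' >/dev/null; python3 f.py
```

```text
t 17.90 u 599.4 n 135.6 z 45.8 | Fu -0.3 Fn -0.3 Fz 0.0 | pushed tray origin x~35.4 (reader)
t 18.10 u 600.4 n 135.6 z 45.9 | Fu 0.1 Fn -0.7 Fz 0.2 | pushed tray origin x~36.4 (reader)
t 18.30 u 601.4 n 135.6 z 45.8 | Fu -0.2 Fn -0.4 Fz -0.8 | pushed tray origin x~37.4 (reader)
t 18.50 u 602.3 n 135.6 z 45.8 | Fu -0.5 Fn 0.1 Fz -0.6 | pushed tray origin x~38.3 (reader)
```

```bash
python3 - <<'E'
from workcell import *
import cv2
for n in("top","scene"):
    p,d=camera(n)
    c=p[80:220,175:295] if n=="top" else p[165:265,210:320]
    cv2.imwrite(f"pics/{n}10z.png",cv2.resize(c,None,fx=4,fy=4,interpolation=cv2.INTER_CUBIC))
E
```

```text
(no output)
```

View pics/scene10z.png

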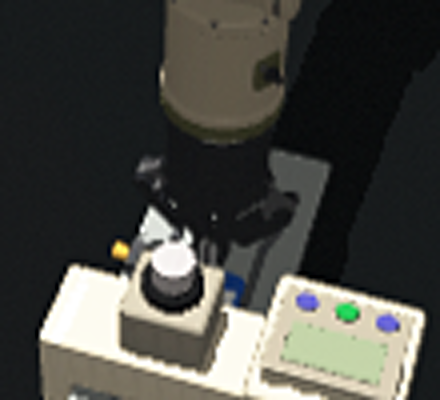

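```bash
python3 -m creep '[[0,0,0,-1,0,0,255],[0,0,0,0,0,0,255]]' >/dev/null; python3 f.py; python3 -m creep '[[0,0,0,-1,0,0,255],[0,0,0,0,0,0,255]]' >/dev/null; python3 f.py;  python3 -m creep '[[0,0,0,-1,0,0,255],[0,0,0,0,0,0,255]]' >/dev/null; python3 f.py
```

```text
t 18.80 u 603.4 n 135.6 z 45.8 | Fu 1.1 Fn -0.3 Fz 0.2 | pushed tray origin x~39.4 (reader)
t 19.00 u 604.4 n 135.5 z 45.9 | Fu -0.1 Fn 0.6 Fz 0.5 | pushed tray origin x~40.4 (reader)
t 19.20 u 605.4 n 135.5 z 45.8 | Fu 0.4 Fn 0.7 Fz -1.1 | pushed tray origin x~41.4 (reader)
```

```bash
python3 -m creep '[[0,0,0,-1,0,0,255],[0,0,0,0,0,0,255]]' >/dev/null; python3 f.py; python3 -m creep '[[0,0,0,-1,0,0,255],[0,0,0,0,0,0,255]]' >/dev/null; python3 f.py
```

```text
t 19.40 u 606.4 n 135.5 z 45.8 | Fu 0.1 Fn 0.1 Fz 0.3 | pushed tray origin x~42.4 (reader)
t 19.60 u 607.2 n 135.5 z 45.8 | Fu -0.8 Fn 0.3 Fz -0.8 | pushed tray origin x~43.2 (reader)
```

```bash
python3 -m creep '[[0,0,0,-0.5,0,0,255],[0,0,0,0,0,0,255]]' >/dev/null; python3 f.py; python3 -m creep '[[0,0,0,-0.5,0,0,255],[0,0,0,0,0,0,255]]' >/dev/null; python3 f.py
```

```text
t 19.80 u 607.3 n 135.5 z 45.7 | Fu -3.5 Fn 0.1 Fz 0.3 | pushed tray origin x~43.3 (reader)
t 20.00 u 607.7 n 135.6 z 45.6 | Fu -6.0 Fn -0.9 Fz 2.7 | pushed tray origin x~43.7 (reader)
```

```bash
python3 -m creep '[[0,0,0,-0.5,0,0,255],[0,0,0,0,0,0,255]]' >/dev/null; python3 f.py; python3 -m creep '[[0,0,0,-0.4,0,0,255],[0,0,0,0,0,0,255]]' >/dev/null; python3 f.py
```

```text
t 20.20 u 608.0 n 135.6 z 45.6 | Fu -5.9 Fn 0.1 Fz 2.9 | pushed tray origin x~44.0 (reader)
t 20.40 u 608.2 n 135.5 z 45.5 | Fu -7.1 Fn -0.5 Fz 4.2 | pushed tray origin x~44.2 (reader)
```

```bash
python3 -m creep '[[0,0,0,-0.5,0,0,255],[0,0,0,0,0,0,255]]' >/dev/null; python3 f.py; python3 -m creep '[[0,0,0,-0.3,0,0,255],[0,0,0,0,0,0,255]]' >/dev/null; python3 f.py
```

```text
t 20.60 u 608.4 n 135.6 z 45.4 | Fu -8.4 Fn -0.4 Fz 4.3 | pushed tray origin x~44.4 (reader)
t 20.80 u 608.4 n 135.6 z 45.3 | Fu -9.1 Fn -0.7 Fz 3.7 | pushed tray origin x~44.4 (reader)
```

```bash
python3 -m creep '[[0,0,0,-0.4,0,0,255],[0,0,0,0,0,0,255]]' >/dev/null; python3 f.py; python3 -m creep '[[0,0,0,0,0,0,255],[0,0,0,0,0,0,255]]' >/dev/null; python3 f.py; python3 -m creep '[[0,0,0,0,0,0,255],[0,0,0,0,0,0,255],[0,0,0,0,0,0,255],[0,0,0,0,0,0,255]]' >/dev/null; python3 f.py
```

```text
t 21.00 u 608.6 n 135.6 z 45.2 | Fu -10.4 Fn -0.3 Fz 5.2 | pushed tray origin x~44.6 (reader)
t 21.20 u 608.6 n 135.6 z 45.2 | Fu -10.0 Fn 0.4 Fz 4.6 | pushed tray origin x~44.6 (reader)
t 21.60 u 608.6 n 135.6 z 45.2 | Fu -10.4 Fn -0.6 Fz 4.1 | pushed tray origin x~44.6 (reader)
```

```bash
python3 - <<'E'
from workcell import *
import cv2
for n in("top","scene"):
    p,d=camera(n)
    c=p[80:220,175:295] if n=="top" else p[165:265,210:320]
    cv2.imwrite(f"pics/{n}11z.png",cv2.resize(c,None,fx=4,fy=4,interpolation=cv2.INTER_CUBIC))
E
```

```text
(no output)
```

View pics/top11z.png

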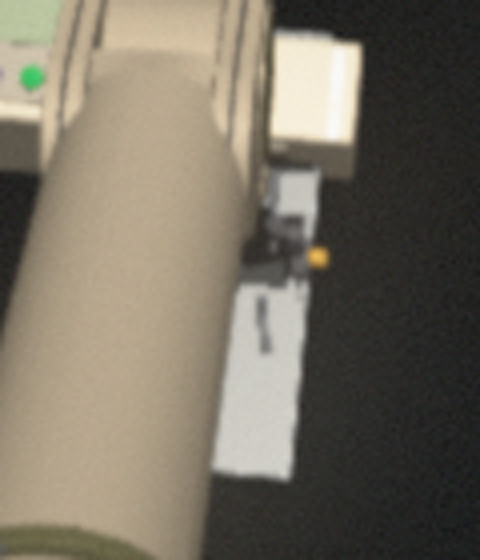

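```bash
python3 -m creep '[[0,0,0,1,0,0,255],[0,0,0,2,0,0,255],[0,0,0,4,0,0,255],[0,0,0,15,0,0,255],[0,0,0,10,0,-15,255],[0,0,0,10,0,-30,255],[0,0,0,10,0,-30,255],[0,0,0,0,0,-15,255]]'; python3 -m creep '[[0,0,0,20,-40,0,255],[0,0,0,20,-40,0,255],[0,0,0,25,-40,0,255],[0,0,0,25,-40,0,255],[0,0,0,20,-40,0,255],[0,0,0,0,0,0,255],[0,0,0,0,0,0,255]]'; python3 f.py
python3 - <<'E'
from workcell import *
import cv2
for n in("top","scene"):
    p,d=camera(n);cv2.imwrite(f"pics/{n}12.png",p)
    c=p[80:220,175:295] if n=="top" else p[165:265,210:320]
    cv2.imwrite(f"pics/{n}12z.png",cv2.resize(c,None,fx=4,fy=4,interpolation=cv2.INTER_CUBIC))
E
```

```text
clock: 22.5
position: [0.571, 0.0686, 0.1384]
ee_rot: [0.059, 0.998, 0.001, 0.002]
ft_force: [1.0, -0.2, 0.5]
grip_width: -0.001
clock: 23.2
position: [0.4378, -0.1177, 0.136]
ee_rot: [0.06, 0.998, 0.0, 0.001]
ft_force: [1.0, 1.2, 1.0]
grip_width: -0.002
t 23.20 u 448.6 n -65.0 z 136.0 | Fu 0.8 Fn 1.3 Fz 1.0 | pushed tray origin x~-115.4 (reader)
```

View pics/top12z.png

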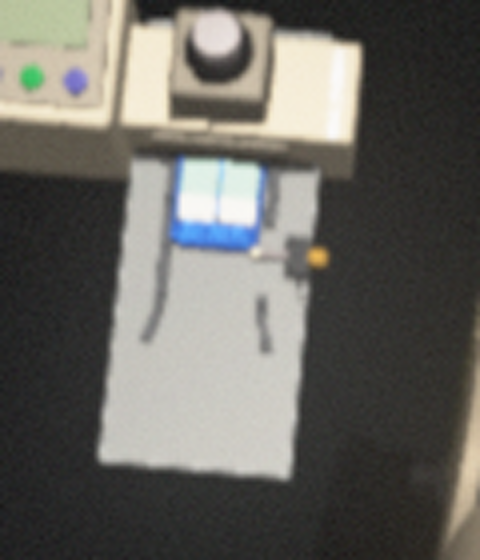

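View pics/scene12.png

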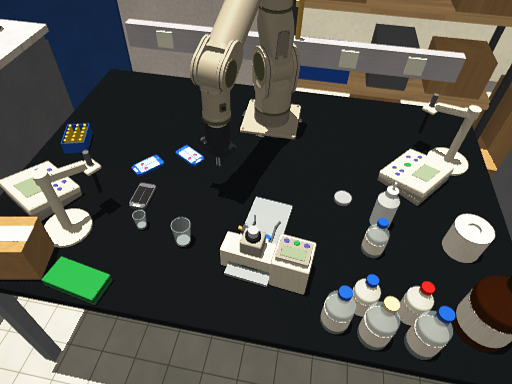

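```bash
python3 - <<'E'
from m import *
p=cv2.imread("pics/top12.png"); o=np.array([175,80]);a=np.radians(-6.8);u=np.array([np.cos(a),np.sin(a)]);n=np.array([-u[1],u[0]])
sat=gaussian_filter(cv2.cvtColor(p,cv2.COLOR_BGR2HSV)[:,:,1].astype(float),.6)
for A,c in [((185,244),(245,249)),((178,175),(172,230)),((266,180),(261,232))]:
    e,s=edge(sat,np.array(A)/4+o-.375,np.array(c)/4+o-.375,half=2);w=ray("top",e,.028)*1000;d=w[1]-w[0]
    print((w.mean(0)@u-630).round(1),(w.mean(0)@n-136.3).round(1),np.degrees(np.arctan2(d[1],d[0])).round(2))
for f in("top0","top12"):
    q=cv2.imread(f"pics/{f}.png");v=gaussian_filter(q.min(2).astype(float),.5)
    r=v[138:148,234:247]; i=np.unravel_index(r.argmax(),r.shape); print(f,i,(ray("top",[[234+i[1],138+i[0]]],.024)@np.c_[u,n]*1000-[630,136.3]).round(1))
from workcell import hand_in
print(hand_in())
E
```

```text
-13.4 0.0 -96.91
16.4 31.2 171.59
19.3 -28.7 172.74
top0 (np.int64(4), np.int64(4)) [[-10.8 -26. ]]
top12 (np.int64(4), np.int64(5)) [[-10.6 -28.7]]
the job is handed in; nothing more can be done
None
```

I loaded the blue tray farthest to the robot's left into the slide reader and handed the job in; no verdict came back.

**What I did:** I laid the tray flat on the apron with its nose in the flared mouth, then let go. I pushed it along the channel with the closed fingers against its rear edge, slowing to 0.5–1 mm steps near the end. The stop was felt at a tray origin of about x = 43 mm. I raised the push to about 10 N (10.0–10.4 N), held it for over 0.5 s, then backed the arm clear. The last move ended at 23.2 s.

**Last checks:**
- **Position:** the tray's rear edge is at x = -13 mm and clear of the head. It is centred across the channel within about 1.5 mm.
- **Alignment:** it is straight to about 0.2° by its rear edge. Its two short visible sides read 1.6° and 0.4° off, less reliably.
- **Roller:** it sits behind the cut rear corner, about 2.7 mm out from its free position. That fits the expected 1–4 mm, though one pixel is about 2.5 mm.
- **Surroundings:** in the final picture the grey tray, glassware and bottles appear unmoved, by eye only, and the arm is touching nothing.

**Two things to know:**
- While seating the tray, the force sensor also showed 4–5 N vertically at the fingertips. I took this to be friction on the rear edge.
- I did not feel the roller drop in as a separate event. I inferred it from the push falling to zero before the stop, and from the final picture.

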